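# Catch the instrument-case lid on a finger and lower it shut

### The job

The lid of the black instrument case stands open and near upright, but once it is tipped forward it lets go and falls. Without gripping or squeezing it, tip it forward with the fingers, catch it on a finger before it is halfway down, and lower it on the finger, gently and without a bang, until it is fully shut. Leave the crucible, the jar and the amber bottle where they stand, and finish clear of everything.

Things in the scene. Friction and masses are not known exactly. Their poses are not given: they have to be found in the camera images.
- case: Black plastic instrument case, fixed to the bench: an open tub 170 mm (x, front to back) by 220 mm (y) by 100 mm high, filled with foam. Origin: centre of its underside on the bench. Its -x side is the front, which faces roughly to the robot's left (case yaw -1.65 to -1.0); the lid is hinged on its +x rim, at the robot's right. z is up.
- lid (a joint): Lid angle about its hinge, rad: 0 shut and level, 1.57 upright, stop at 1.78 leaning back; the front end lifts as it opens. Mass 0.34 to 0.48 kg. Hinge friction holds it between 1.25 and 1.7; tipped forward it lets go at 1.25 to 1.05 and falls ever faster, lightly damped. Bearing it at the lip takes 1 to 4 N; over 15 N on it counts as squeezing.
- hinge (a point): Point on the hinge axis (axis parallel to the case's y), middle of the lid's width, 85 mm behind the case's centre and 100 mm above the bench. The underside of the lid lies in the plane through this axis.
- lip_edge (a point): Mid of the lip's free edge, on the underside, 200 mm from the hinge axis; moves with the lid. Lid: slab 170 long from the hinge, 220 wide, 18-20 thick; the lip goes on from its front end, flush with the underside: 30 long, 120 wide, 8 thick. Shut, the lip overhangs the tub's front by 30 with 100 mm free below, so a finger under it is not trapped. Own x: lip to hinge; z: out of the top face.
- crucible: White porcelain crucible, loose, open cup 48 mm across and 50 mm high, beside the case on the robot's side of it. Origin: centre of its foot. Bystander.
- jar: Glass jar with screw cap, loose, 56 mm across and 70 mm high, beyond the case as seen from the robot. Origin: centre of its foot. Bystander.
- flask: Amber glass bottle, loose, 68 mm across and 150 mm high, behind the case, past its hinge side (+x of the case). Origin: centre of its foot. Bystander.

How it is judged:
On the way, in this order (a step that is already met when the one before it is completed fails the run):
1. the lid, tipped forward past the point where it lets go, is caught and borne by the fingers before it is halfway down (value of joint lid between 0.5 and 1 rad and velocity of joint lid above -0.5 rad/s and contact force between the fingers and lid above 0.3 N), for 0.2 s.
2. the lid is still borne by the fingers when nearly shut, moving slowly (value of joint lid between 0.02 and 0.35 rad and velocity of joint lid above -0.5 rad/s and contact force between the fingers and lid above 0.3 N), for 0.15 s.
At the end, for the whole second after the job is handed in: The lid is fully shut (within 0.02 rad) and at rest, the robot is clear of it, and the crucible, jar and amber bottle stand upright within 20 mm of where they were (value of joint lid below 0.02 rad and velocity of joint lid below 0.05 rad/s and contact force between the arm and lid below 0.1 N and distance of each of crucible, jar, flask from where it was at the start of the episode below 0.02 m and angle between each of crucible, jar, flask's own z axis and vertical below 0.2 rad); the robot touches nothing.
It fails at once if the lid bangs down: it closes faster than 0.6 rad/s (12 cm/s at the lip) within the last 0.3 rad (value of joint lid below 0.3 rad and velocity of joint lid below -0.6 rad/s).
It fails at once if the lid is gripped, squeezed or struck (more than 15 N from the fingers) (contact force between the fingers and lid above 15 N).
It fails at once if a bystander is pushed more than 20 mm, lifted or tipped (distance of any of crucible, jar, flask from where it was at the start of the episode above 0.02 m or angle between any of crucible, jar, flask's own z axis and vertical above 0.2 rad).
It also fails if it takes over 54 s, if anything falls off the work surface, if the arm or the gripper's body presses on something with over 40 N, if the wrist force passes 120 N, or if a joint passes its speed limit or range.

### The arm

A 6-joint arm with a two-finger parallel gripper is mounted at the origin on the work surface. World frame = base frame: x ahead of the robot, y to its left, z up, the work surface at z = 0. Lengths are in m, angles in rad, forces in N, time in s.
With the tool pointing down it reaches from about 0.375 to 0.9 m from the base axis. Payload 3.1 kg.
Tool frame: the origin (TCP) lies midway between the tips of the shut fingers; the grasp point (between the pads) lies 19 mm behind it (pinch_z is the distance from the TCP to the grasp point, in m); y points along the fingers, z is the direction in which the jaws open and shut, and the axes are right-handed (so a half turn about y gives the same grasp; the last joint's range is limited). The gripper opens to 87 mm and grips with 3 to 60 N. Pads are 19 mm wide; open, the fingers measure 117 mm over their backs; the gripper's body (75 mm by 190 mm) begins 51 mm behind the grasp point.
Start: joints at [-1.347, 0.527, 1.433, -0, 1.181, -0.178], TCP at [0.245, -0.575, 0.223] pointing down, gripper open.
Joint ranges: [-3.08, 3.08], [-0.75, 2.2], [0.22, 2.44], [-1.43, 4.57], [0, 2.65], [-2.85, 2.85]. Speed limits (rad/s): [2.79, 2.79, 3.14, 3.14, 3.14, 3.14].

### API

Orientations are given as a unit quaternion [x, y, z, w].
In Python, from rig import * gives the robot as it stands.
- The arm moves only by the tool drive_tool, never from a script. Its argument "plan" is a list of rows, each a list of 7 numbers: the shift along the tool's x, y, z in mm, then the turn, a rotation vector about the tool's x, y, z in degrees, then the finger opening in mm, from 0 to 87. A call has 1 to 10 rows; each row is the pose to reach, as a shift and turn from the pose commanded when the call began, along the tool's axes at that moment; what a row does not reach only later rows make up. A row lasts 1/10 s, in which the tool goes at most 50 mm and 8.59 degrees, less where a joint would pass 70% of its speed; a pose out of reach is approached as far as the arm can. A call with a gripper value outside its range is refused whole. The fingers move at their own pace and stop on an object; "newtons" is the grip in N (left out, the last holds). Time passes only in rows, so rows that repeat a pose let the fingers close. It gives the time, the measured TCP pose, the force and the opening at its end, in the units of the state.
- get_obs(): the state, without advancing time (a new reading comes with each control period).
- camera(name): name is "side" or "top" or "wrist"; returns the picture (384x512x3 uint8, blue, green, red); there is no depth.
- get_calibration(name): a dict with "fx", "fy", "cx", "cy" (pixels), "origin" and "rotation" of the camera in the world; the wrist camera has in their place "tool_from_camera" (4x4, takes a point from camera to tool coordinates, whose origin is the TCP and whose axes are the tool frame's). Camera axes: x right, y down, z forward; pixel columns grow to the right and rows downward; lengths in m; the calibration is good to about 2 mm. A picture is of the moment at which its call begins: read the wrist's pose just before it. get_calibration takes no time and is no camera call.
- hand_in(): hands the job in, once; it reports no verdict.
Trained networks look in the newest picture that a camera, given by its name, has taken for a name from the list of things; names that differ only in an ending like _2 or _b are one class to them, and where a whole thing is asked for, a point or a joint stands for the part that bears it (a point fixed in the world has none). Each returns a list of dicts, best first, with "conf" (0 to 1); they miss things now and then, are a little off and sometimes report something else, mostly with a low value. They report only what shows in the picture. A call takes as long as a camera call.
- spot_in(camera, target): "location" ([column, row] in pixels, amid what is visible of it).
- mark_of(camera, target): "location" ([column, row] in pixels: a listed point, or the origin of a listed thing).
The state is a dict: "time": time; "q": joint angles; "joint_velocities": joint speeds; "joint_torque": joint torques, N m; "position": TCP position; "tool_rot": TCP orientation; "ft_force": force on the tool from outside, world axes, zero at the start; "moment": the same for the moment, N m; "grip_width": finger opening in m.
Only numpy, scipy, OpenCV 4.12 (cv2) and the standard library are available. Lean on these libraries where they do the work, as an engineer would, in place of code of your own. Each camera call takes 0.05 s, during which the arm holds its last target. There are 200 camera calls.

## Working session

There is one attempt and no reset: what is moved stays moved. The work goes in short steps, Python scripts to look and compute and a tool call to move; the robot and the scene stay as the last step left them, time stands still between calls to the robot, and variables do not carry over. Pictures are saved under pics/ and viewed, about 8 in all and at most 12, crops included, and the job is handed in when it is done.

Besides the shell and the picture viewer there is one more tool, called after "Emit:" as name([rows], argument=value, ...), one row to a line, values as JSON. drive_tool: Moves the arm, as the interface text tells. Its arguments: {"type":"object","properties":{"plan":{"type":"array","items":{"type":"array","items":{"type":"number"}}},"newtons":{"type":"number"}},"required":["plan"]}

```bash
mkdir -p pics; cat > h.py <<'E'
from rig import *
import numpy as np, cv2
from scipy.spatial.transform import Rotation as R
def cal(n):
    c=get_calibration(n); return c
def proj(n,p):
    c=get_calibration(n); q=np.array(c["rotation"]).T@(np.array(p)-c["origin"]); return [c["fx"]*q[0]/q[2]+c["cx"],c["fy"]*q[1]/q[2]+c["cy"]]
def ray(n,uv):
    c=get_calibration(n); d=np.array(c["rotation"])@np.array([(uv[0]-c["cx"])/c["fx"],(uv[1]-c["cy"])/c["fy"],1]); return np.array(c["origin"]),d/np.linalg.norm(d)
def onz(n,uv,z):
    o,d=ray(n,uv); return o+d*(z-o[2])/d[2]
E
python3 - <<'E'
from h import *
o=get_obs();print({k:np.round(v,3) for k,v in o.items()})
for n in ("side","top"):
    cv2.imwrite(f"pics/{n}0.png",camera(n)); c=cal(n); print(n,np.round(c["origin"],3),np.round(c["rotation"],3).tolist(),c["fx"],c["cx"],c["cy"])
    for t in ("case","lid","hinge","lip_edge","crucible","jar","flask"):
        print(t,[(np.round(m["location"]),round(m["conf"],2)) for m in mark_of(n,t)[:2]])
E
```

```text
{'time': np.float64(0.0), 'q': array([-1.346,  0.528,  1.434,  0.   ,  1.181, -0.179]), 'joint_velocities': array([-0.002,  0.   , -0.   ,  0.   ,  0.   ,  0.002]), 'joint_torque': array([ 1.0000e-03, -4.4004e+01, -1.7659e+01,  6.3000e-02,  5.8000e-02,
       -0.0000e+00]), 'position': array([ 0.245, -0.574,  0.222]), 'tool_rot': array([-0.141,  0.694, -0.692,  0.141]), 'ft_force': array([ 0.072, -0.114, -0.483]), 'moment': array([-0.04 ,  0.018,  0.019]), 'grip_width': np.float64(0.087)}
side [0.308 0.36  0.602] [-0.241, 0.908, -0.329, 0.096] 377.39374634323116 254.9777200582619 193.3837195942472
case [(array([257., 228.]), 0.85), (array([368., 246.]), 0.49)]Traceback (most recent call last):
  File "<stdin>", line 6, in <module>
ValueError: it knows: case, crucible, flask, hinge, jar, lip_edge
```

```bash
python3 -c "
import cv2,numpy as np
cv2.imwrite('pics/both.png',cv2.resize(np.vstack([cv2.imread('pics/side0.png'),cv2.imread('pics/top0.png')]),None,fx=.78,fy=.78))"
```

```text
[ WARN:0@0.024] global loadsave.cpp:275 findDecoder imread_('pics/top0.png'): can't open/read file: check file path/integrity
Traceback (most recent call last):
ValueError: all the input arrays must have same number of dimensions, but the array at index 0 has 3 dimension(s) and the array at index 1 has 2 dimension(s)
```

```bash
sed -i 's/np.array(c\["rotation"\])/R.from_quat(c["rotation"]).as_matrix()/' h.py
python3 - <<'E'
from h import *
for n in ("side","top"):
    cv2.imwrite(f"pics/{n}0.png",camera(n)); c=cal(n); print(n,np.round(c["origin"],3),np.round(R.from_quat(c["rotation"]).as_matrix()[:,2],3),c["fx"])
    for t,z in (("case",0),("hinge",.1),("lip_edge",.3),("crucible",0),("jar",0),("flask",0)):
        for m in mark_of(n,t)[:2]: print(t,np.round(m["location"]),round(m["conf"],2),np.round(onz(n,m["location"],z),3))
cv2.imwrite('pics/both.png',cv2.resize(np.vstack([cv2.imread('pics/side0.png'),cv2.imread('pics/top0.png')]),None,fx=.78,fy=.78))
E
```

```text
side [0.308 0.36  0.602] [ 0.332 -0.551 -0.766] 377.39374634323116
case [260. 228.] 0.61 [ 0.518 -0.002  0.   ]
hinge [265. 155.] 0.87 [ 0.558 -0.093  0.1  ]
lip_edge [260.  69.] 0.8 [ 0.551 -0.065  0.3  ]
crucible [370. 244.] 0.58 [ 0.32  -0.072  0.   ]
jar [172. 226.] 0.96 [0.669 0.077 0.   ]
flask [262. 151.] 0.5 [ 0.62  -0.191  0.   ]
top [ 0.318 -0.04   1.052] [ 0.237  0.011 -0.972] 490.4238313284985
case [242. 212.] 0.96 [0.523 0.001 0.   ]
hinge [282. 188.] 0.88 [ 0.557 -0.079  0.1  ]
lip_edge [276. 162.] 0.7 [ 0.55  -0.059  0.3  ]
crucible [265. 309.] 0.67 [ 0.322 -0.062  0.   ]
jar [213. 144.] 0.88 [0.673 0.079 0.   ]
flask [332. 181.] 0.97 [ 0.608 -0.192  0.   ]
flask [218. 142.] 0.64 [0.678 0.069 0.   ]
```

View pics/both.png

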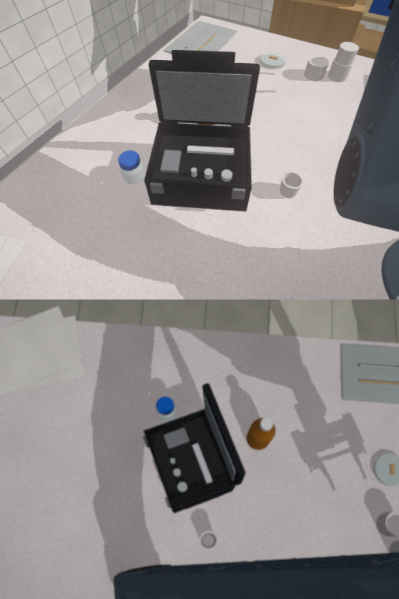

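Emit:
drive_tool([
  [0,-50,0,0,0,0,87],
  [0,-100,0,6,6,0,87],
  [0,-150,0,12,12,0,87],
  [0,-180,0,18,18,0,60],
  [0,-180,0,20,20,0,60],
])

```text
time: 1.3
position: [0.2455, -0.5759, 0.4099]
tool_rot: [-0.009, -0.571, 0.82, -0.042]
ft_force: [-0.6, -0.2, -0.1]
grip_width: 0.0777
```

```bash
python3 - <<'E'
from h import *
import json
o=get_obs();print({k:np.round(v,4).tolist() for k,v in o.items()})
r0=R.from_quat([-0.141,.694,-.692,.141]);print(r0.as_matrix().round(2));print(R.from_quat(o["tool_rot"]).as_matrix().round(3))
json.dump([dict(q=[-1.346,.528,1.434,0,1.181,-.179],p=[.245,-.574,.222],r=r0.as_quat().tolist()),dict(q=list(o["q"]),p=list(o["position"]),r=list(o["tool_rot"]))],open("d.json","w"))
s=.78
f=lambda u,v,z:onz("top",(u/s,(v-299.5)/s),z).round(3)
print("tub rim front far/near",f(147,432,.1),f(173,510,.1),"rear near",f(243,477,.1))
E
```

```text
{'time': 1.3, 'q': [-1.3464, 0.2218, 1.4479, 0.0009, 1.1099, 0.1763], 'joint_velocities': [0.0253, -0.0636, 0.3232, -0.0718, -0.4709, 0.3637], 'joint_torque': [-0.0453, -34.6894, -22.7508, 0.1198, -0.9002, -0.0197], 'position': [0.2455, -0.5759, 0.4099], 'tool_rot': [-0.009, -0.5706, 0.8201, -0.0423], 'ft_force': [-0.6201, -0.2007, -0.129], 'moment': [0.1699, 0.0774, -0.0201], 'grip_width': 0.0777}
[[-0.92 -0.    0.39]
 [-0.39  0.   -0.92]
 [-0.   -1.   -0.  ]]
[[-0.996  0.08   0.033]
 [-0.059 -0.345 -0.937]
 [-0.063 -0.935  0.349]]
tub rim front far/near [0.581 0.112 0.1  ] [0.388 0.027 0.1  ] rear near [ 0.483 -0.141  0.1  ]
```

Emit:
drive_tool([
  [-20,-25,-30,0,0,5,60],
  [-45,-50,-60,0,0,12,60],
  [-70,-80,-90,0,0,20,60],
  [-95,-105,-120,0,0,28,60],
  [-120,-130,-150,0,0,36,60],
  [-135,-155,-180,0,0,40,60],
  [-155,-180,-205,0,0,40,60],
  [-175,-200,-230,0,0,40,60],
  [-175,-200,-230,0,0,40,60],
])

```text
time: 2.2
position: [0.3969, -0.2774, 0.5265]
tool_rot: [-0.202, -0.538, 0.752, -0.322]
ft_force: [-0.0, -0.9, 0.2]
grip_width: 0.0601
```

```bash
cat > rec.py <<'E'
from h import *
import json
o=get_obs();print({k:np.round(o[k],3).tolist() for k in ("time","q","position")});print(R.from_quat(o["tool_rot"]).as_matrix().round(3))
d=json.load(open("d.json"));d.append(dict(q=list(o["q"]),p=list(o["position"]),r=list(o["tool_rot"])));json.dump(d,open("d.json","w"))
E
cat > fit.py <<'E'
from h import *
import json
from scipy.optimize import least_squares
Rz=lambda a:R.from_euler('z',a); Ry=lambda a:R.from_euler('y',a)
# shoulder z h; upper L2 along z after Ry(q2); elbow offset; forearm; roll q4; bend q5; roll q6; tool
def fk(q,P):
    h,a1,d,L2,a3,L3,w,lt=P[:8]
    r=Rz(q[0]); p=r.apply([a1,d,h])
    r=r*Ry(q[1]); p=p+r.apply([0,0,L2])
    r=r*Ry(q[2]); p=p+r.apply([a3,0,L3])
    r=r*Rz(P[8]*q[3])*Ry(q[4]); p=p+r.apply([w,0,0])
    r=r*Rz(P[9]*q[5]); p=p+r.apply([0,0,lt])
    return p,r*R.from_rotvec(P[10:13])
E
python3 rec.py; python3 - <<'E'
from fit import *
D=json.load(open("d.json"))
best=None
for s4 in (1,-1):
  for s6 in (1,-1):
    for k in range(4):
      def res(x):
        P=np.r_[x[:8],s4,s6,x[8:]];o=[]
        for e in D:
            p,r=fk(e["q"],P);o+=list((p-e["p"])*3)+list((r.inv()*R.from_quat(e["r"])).as_rotvec())
        return np.r_[o,1e-3*(x[[1,4,6]])]
      x0=np.r_[.15,0,.11,.4,0,.35,0,.25,R.from_euler('zx',[k*1.57,-1.57]).as_rotvec()]
      s=least_squares(res,x0)
      print(s4,s6,k,s.cost,s.x.round(3))
E
```

```text
{'time': 2.2, 'q': [-1.268, -0.233, 1.799, 0.727, 1.148, -0.043], 'position': [0.397, -0.277, 0.526]}
[[-0.711  0.702  0.042]
 [-0.266 -0.214 -0.94 ]
 [-0.651 -0.679  0.339]]
1 1 0 2.5493232190394615e-06 [ 0.275  0.     0.111  0.588  0.115  0.392  0.     0.305  1.209 -1.208
 -1.209]
1 1 1 2.5493232190398533e-06 [ 0.275  0.     0.111  0.588  0.115  0.392  0.     0.305 -2.42   2.418
  2.419]
1 1 2 2.5493232190559355e-06 [ 0.275  0.     0.111  0.588  0.115  0.392  0.     0.305 -2.42   2.418
  2.419]
1 1 3 2.5493232190394484e-06 [ 0.275  0.     0.111  0.588  0.115  0.392  0.     0.305  1.209 -1.208
 -1.209]
1 -1 0 0.12783923769254382 [ 0.275  0.     0.111  0.588  0.115  0.392  0.     0.305  1.195 -1.231
 -1.231]
1 -1 1 0.12783923769255207 [ 0.275  0.     0.111  0.588  0.115  0.392  0.     0.305 -2.36   2.432
  2.433]
1 -1 2 0.1278392376925444 [ 0.275  0.     0.111  0.588  0.115  0.392  0.     0.305 -2.36   2.432
  2.433]
1 -1 3 0.12783923769261493 [ 0.275  0.     0.111  0.588  0.115  0.392  0.     0.305  1.195 -1.231
 -1.231]
-1 1 0 0.7035922614280274 [ 0.55  -0.518  0.111  0.718  0.935  3.272  1.899 -1.161  0.981 -1.254
 -0.734]
-1 1 1 0.7035922614304608 [ 0.55  -0.518  0.111  0.718  0.935  3.272  1.899 -1.161 -2.534  3.241
  1.896]
-1 1 2 0.7035922614284896 [ 0.55  -0.518  0.111  0.718  0.935  3.272  1.899 -1.161 -2.534  3.241
  1.896]
-1 1 3 0.7035922614323233 [ 0.55  -0.518  0.111  0.718  0.935  3.272  1.899 -1.161  0.981 -1.254
 -0.734]
-1 -1 0 0.7959296949242277 [ 0.55  -0.518  0.111  0.718  0.935  3.272  1.899 -1.161  0.956 -1.261
 -0.76 ]
-1 -1 1 0.7959296949295334 [ 0.55  -0.518  0.111  0.718  0.935  3.272  1.899 -1.161 -2.465  3.253
  1.96 ]
-1 -1 2 0.7959296949254477 [ 0.55  -0.518  0.111  0.718  0.935  3.272  1.899 -1.161 -2.465  3.253
  1.96 ]
-1 -1 3 0.7959296949311381 [ 0.55  -0.518  0.111  0.718  0.935  3.272  1.899 -1.161  0.956 -1.261
 -0.76 ]
```

```bash
cat > plan.py <<'E'
from fit import *
P=np.r_[.275,0,.111,.588,.115,.392,0,.305,1,1,-2.42,2.418,2.419]
P[10:]=np.array([1.209,-1.208,-1.209])
LO=np.array([-3.08,-.75,.22,-1.43,0,-2.85]);HI=np.array([3.08,2.2,2.44,4.57,2.65,2.85])
YAW=-1.155;H=np.array([.556,-.081,.1])
def lidf(th,yaw=None):
    yaw=YAW if yaw is None else yaw
    e=np.array([np.cos(yaw),np.sin(yaw),0]);c=np.array([-np.sin(yaw),np.cos(yaw),0]);z=np.array([0,0,1.])
    return -np.cos(th)*e+np.sin(th)*z, c, np.cos(th)*z+np.sin(th)*e   # rho,c,n
def pose(th,r,yc,off,al,de=0,s=1):
    "tool pose in lid frame: tip at radius r, along hinge yc, off along n; slant al, tilt de (tips toward underside)"
    rho,c,n=lidf(th)
    y=-np.cos(al)*rho+np.sin(al)*c
    y,zz=np.cos(de)*y-np.sin(de)*n, np.cos(de)*n+np.sin(de)*y
    zz=s*zz
    return H+r*rho+yc*c+off*n, R.from_matrix(np.c_[np.cross(y,zz),y,zz])
def ik(p,r,q0):
    def f(q):
        a,b=fk(q,P);return np.r_[(a-p)*3,(b.inv()*r).as_rotvec()]
    s=least_squares(f,np.clip(q0,LO+1e-3,HI-1e-3),bounds=(LO,HI));return s.x,np.linalg.norm(s.fun)
E
cat > t.py <<'E'
from plan import *
D=json.load(open("d.json"));print([np.abs(fk(e["q"],P)[0]-e["p"]).max().round(4) for e in D],[(fk(e["q"],P)[1].inv()*R.from_quat(e["r"])).magnitude().round(3) for e in D])
oa,da=ray("side",(260,69));ob,db=ray("top",(276,162))
t=np.linalg.lstsq(np.c_[da,-db],ob-oa,rcond=None)[0];a,b=oa+t[0]*da,ob+t[1]*db;L=(a+b)/2
rho,c,n=lidf(0);v=L-H;print("lip",L.round(3),np.linalg.norm(a-b).round(4),"ang",np.arctan2(v[2],v@rho),"r",np.hypot(v[2],v@rho),"c",v@c)
for s in (1,-1):
  for al in (-.3,0,.3,.6,.9):
    q=np.array(D[-1]["q"]);out=[]
    for th in (1.6,1.3,1.0,.7,.4,.2,0):
        de=.2*(1-th/1.6)
        cand=[ik(*pose(th,.18,-.02,0.005,al,de,s),x) for x in (q,np.array([-.8,0,1.8,.7,1.1,0]),np.array([.5,.5,1.8,1.57,1.1,0]),np.array([0,.3,2,1.5,1.5,-1.5]),np.array([0,.3,2,1.5,1.5,1.5]))]
        k=min(cand,key=lambda z:z[1]+1e-3*np.abs(z[0]-q).max());q=k[0];out.append((round(k[1],3),q.round(2).tolist()))
    print(s,al);[print("  ",o) for o in out]
E
python3 t.py
```

```text
Traceback (most recent call last):
  File "t.py", line 2, in <module>
    D=json.load(open("d.json"));print([np.abs(fk(e["q"],P)[0]-e["p"]).max().round(4) for e in D],[(fk(e["q"],P)[1].inv()*R.from_quat(e["r"])).magnitude().round(3) for e in D])
                                                                                                  ^^^^^^^^^^^^^^^^^^^^^^^^^^^^^^^^^^^^^^^^^^^^^^^^^^^^^^^^^^^^^
AttributeError: 'float' object has no attribute 'round'
```

```bash
sed -i 's/(fk(e\["q"\],P)\[1\].inv()\*R.from_quat(e\["r"\])).magnitude().round(3)/round(float((fk(e["q"],P)[1].inv()*R.from_quat(e["r"])).magnitude()),3)/' t.py; python3 t.py
```

```text
[np.float64(0.0001), np.float64(0.0003), np.float64(0.0002)] [0.002, 0.001, 0.001]
lip [ 0.548 -0.058  0.304] 0.0014 ang 1.4529555010232789 r 0.20579474123319058 c 0.001510946231960675
1 -0.3
   (np.float64(0.0), [-0.29, 0.49, 1.37, -0.17, 1.53, 0.89])
   (np.float64(0.0), [-0.11, 0.43, 1.52, -0.35, 1.36, 1.19])
   (np.float64(0.0), [0.09, 0.45, 1.64, -0.58, 1.27, 1.58])
   (np.float64(0.0), [0.28, 0.56, 1.72, -0.81, 1.27, 2.0])
   (np.float64(0.0), [0.42, 0.74, 1.74, -0.98, 1.35, 2.38])
   (np.float64(0.0), [0.48, 0.89, 1.73, -1.06, 1.44, 2.59])
   (np.float64(0.0), [0.52, 1.04, 1.69, -1.13, 1.54, 2.77])
1 0
   (np.float64(0.0), [-0.39, 0.37, 1.54, 0.02, 1.25, 0.75])
   (np.float64(0.0), [-0.2, 0.29, 1.7, -0.22, 1.02, 1.06])
   (np.float64(0.0), [0.04, 0.32, 1.84, -0.61, 0.89, 1.56])
   (np.float64(0.0), [0.27, 0.45, 1.93, -1.01, 0.94, 2.13])
   (np.float64(0.0), [0.45, 0.68, 1.95, -1.26, 1.11, 2.57])
   (np.float64(0.0), [0.52, 0.86, 1.94, -1.34, 1.26, 2.78])
   (np.float64(0.045), [0.56, 1.02, 1.86, -1.35, 1.41, 2.85])
1 0.3
   (np.float64(0.0), [-0.53, 0.28, 1.72, 0.31, 1.0, 0.48
[... 2688 characters left out ...]
.27, 0.19, 2.25, 2.22, 0.08, 1.63])
   (np.float64(0.0), [0.03, 0.41, 2.38, 3.72, 0.59, 0.23])
   (np.float64(0.0), [0.29, 0.76, 2.42, 3.9, 1.13, 0.28])
   (np.float64(0.0), [0.41, 1.0, 2.39, 4.02, 1.39, 0.32])
   (np.float64(0.0), [0.47, 1.21, 2.32, 4.14, 1.58, 0.33])
-1 0.9
   (np.float64(0.0), [-0.85, 0.31, 2.07, 1.23, 0.92, 2.57])
   (np.float64(0.0), [-0.74, 0.25, 2.26, 1.56, 0.73, 2.1])
   (np.float64(0.001), [-0.56, 0.32, 2.44, 2.26, 0.69, 1.28])
   (np.float64(0.122), [-0.19, 0.43, 2.44, 3.01, 0.73, 0.64])
   (np.float64(0.174), [0.18, 0.79, 2.44, 3.58, 1.21, 0.33])
   (np.float64(0.151), [0.31, 1.11, 2.44, 3.73, 1.61, 0.37])
   (np.float64(0.087), [0.31, 1.4, 2.44, 3.81, 1.96, 0.4])
```

```bash
cat >> plan.py <<'E'
def cur():
    o=get_obs();return np.array(o["position"]),R.from_quat(o["tool_rot"])
def rel(goal,base):
    p,r=goal;bp,br=base
    return np.r_[br.inv().apply(p-bp)*1000,np.degrees((br.inv()*r).as_rotvec())]
E
python3 - <<'E'
from plan import *
print(np.round(get_calibration("wrist")["tool_from_camera"],3))
g=pose(1.45,.30,0,.004,-.25,0,-1);print(g[0],g[1].as_matrix().round(2));v=rel(g,cur());print(v.round(1), np.linalg.norm(v[3:]))
q=np.array(json.load(open("d.json"))[-1]["q"]);print(ik(*g,np.array([-.29,.49,1.37,-.17,1.5,-2.25])))
E
```

```text
[[ 0.     0.956  0.293 -0.081]
 [-0.001 -0.293  0.956 -0.162]
 [ 1.    -0.     0.001 -0.   ]
 [ 0.     0.     0.     1.   ]]
[ 0.54300191 -0.05156192  0.39829591] [[ 0.9  -0.18 -0.4 ]
 [ 0.36 -0.21  0.91]
 [-0.25 -0.96 -0.12]]
[ -80.7  141.3 -249.6   72.1  144.3  -25.2] 163.2447502047355
(array([-0.16789196,  0.3508044 ,  1.27271956, -0.23628941,  1.66258488,
       -2.14464219]), np.float64(7.236821539433498e-11))
```

Emit:
drive_tool([
  [-10,10,-25,0,-8,0,40],
  [-20,20,-50,0,-16,0,40],
  [-30,30,-80,0,-25,0,40],
  [-40,30,-110,0,-34,0,40],
  [-50,30,-140,0,-42,0,40],
  [-60,30,-170,0,-51,0,40],
  [-70,30,-200,0,-59,0,40],
  [-80,30,-220,0,-68,0,40],
  [-80,30,-240,0,-76,0,40],
  [-80,30,-250,0,-84,0,40],
])

```text
time: 3.2
position: [0.4641, -0.0304, 0.4707]
tool_rot: [0.355, -0.186, 0.693, -0.599]
ft_force: [-0.3, -0.7, -0.5]
grip_width: 0.0398
```

```bash
python3 - <<'E'
from plan import *
o=get_obs();print(o["q"].round(2) if hasattr(o["q"],"round") else o["q"],cur()[0]);g=pose(1.45,.30,0,.004,-.25,0,-1);print(rel(g,cur()).round(1))
E
```

```text
[-0.32 -0.25  1.95  0.02  0.62 -0.41] [ 0.46405862 -0.03038587  0.47065758]
[  -1.5  109.1    3.8  -31.  -104.6   56.4]
```

Emit:
drive_tool([
  [0,5,0,-2,-7,3.8,40],
  [0,10,0,-4,-14,7.5,40],
  [0,15,0,-6,-21,11.3,40],
  [0,20,0,-8.2,-28,15,40],
  [0,25,0,-10.3,-35,18.8,40],
  [0,30,0,-12.4,-42,22.6,40],
  [0,35,0,-14.5,-49,26.4,40],
  [0,40,0,-16.5,-56,30.2,40],
  [0,45,0,-18.6,-63,34,40],
  [0,50,0,-20.7,-70,37.7,40],
])

```text
time: 4.2
position: [0.4998, -0.0437, 0.4372]
tool_rot: [-0.698, 0.028, -0.113, 0.707]
ft_force: [0.3, -0.1, -0.5]
grip_width: 0.0404
```

```bash
python3 - <<'E'
from plan import *
o=get_obs();print(np.round(o["q"],2),cur()[0]);g=pose(1.45,.30,0,.004,-.25,0,-1);print(rel(g,cur()).round(1))
E
```

```text
[-0.34  0.1   1.48  0.04  1.45 -1.71] [ 0.49975868 -0.04371751  0.43723511]
[ 39.   43.9  -0.1 -10.4 -34.8  18.7]
```

Emit:
drive_tool([
  [5,5,0,-2,-7,3.7,40],
  [12,10,0,-4,-14,7.5,40],
  [20,20,0,-6.2,-21,11.2,40],
  [30,30,0,-8.3,-28,15,40],
  [39,44,0,-10.4,-34.8,18.7,40],
  [39,44,0,-10.4,-34.8,18.7,40],
  [39,44,0,-10.4,-34.8,18.7,40],
])

```text
time: 4.9
position: [0.5427, -0.0506, 0.3977]
tool_rot: [0.746, 0.061, -0.214, -0.628]
ft_force: [-0.2, -0.9, 0.8]
grip_width: 0.0402
```

```bash
python3 - <<'E'
from plan import *
o=get_obs();print(np.round(o["q"],2),cur()[0]);g=pose(1.45,.30,0,.004,-.25,0,-1);print(rel(g,cur()).round(1))
b=cur();w=camera("wrist");s=camera("side");cv2.imwrite("pics/w1.png",np.hstack([cv2.resize(w,None,fx=.78,fy=.78),cv2.resize(s,None,fx=.78,fy=.78)]))
T=np.array(get_calibration("wrist")["tool_from_camera"]);W=np.eye(4);W[:3,:3]=b[1].as_matrix();W[:3,3]=b[0];M=W@T
for t in ("lip_edge","hinge"):
    for n in ("wrist","side"):
        for m in mark_of(n,t)[:2]: print(n,t,np.round(m["location"],1),round(m["conf"],2))
c=get_calibration("wrist");print(c["fx"],c["cx"],c["cy"])
np.save("M.npy",M)
for th in (1.4,1.45,1.5,1.6):
    x=H+.2*lidf(th)[0];y=np.linalg.inv(M)@np.r_[x,1];print(th,c["fx"]*y[0]/y[2]+c["cx"],c["fy"]*y[1]/y[2]+c["cy"],"side",np.round(proj("side",x),1))
E
```

```text
[-0.17  0.35  1.27 -0.23  1.66 -2.14] [ 0.542686   -0.05059302  0.39772189]
[-0.2 -0.4 -1.1 -0.2 -0.3  0.1]
wrist lip_edge [249.1 220.1] 0.77
side lip_edge [258.5  69.7] 0.77
side hinge [263.2 156.1] 0.74
276.6480384194995 253.60843084124372 193.40511794944553
1.4 266.24899153943556 217.71123941141897 side [259.9  77.3]
1.45 256.3014111189456 217.802359734958 side [260.6  72.5]
1.5 246.3485028848985 217.82435657929557 side [261.3  68.1]
1.6 226.73820901741672 217.66193152630882 side [262.6  60.4]
```

View pics/w1.png

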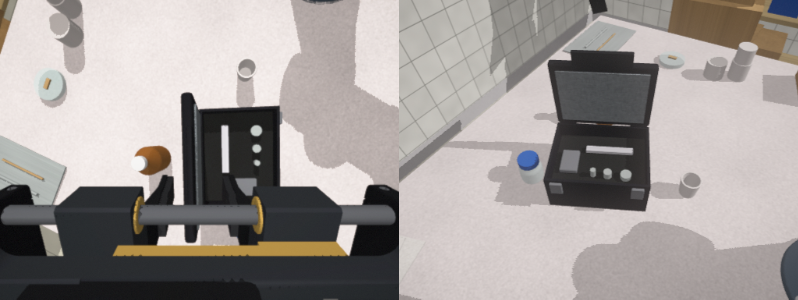

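```bash
python3 - <<'E'
from plan import *
print(rel(pose(1.485,.18,0,.004,-.25,0,-1),cur()).round(1))
E
```

```text
[ 29.8 118.2  -6.8   1.9  -0.8   0.3]
```

Emit:
drive_tool([
  [8,25,-7,2,-1,0,40],
  [15,50,-7,2,-1,0,40],
  [22,75,-7,2,-1,0,36],
  [26,95,-7,2,-1,0,34],
  [28,103,-7,2,-1,0,30],
  [28,103,-7,2,-1,0,30],
], newtons=10)

```text
time: 5.8
position: [0.552, -0.068, 0.2932]
tool_rot: [0.733, 0.063, -0.222, -0.64]
ft_force: [0.5, 0.1, -0.8]
grip_width: 0.031
```

```bash
python3 - <<'E'
from plan import *
o=get_obs();print(o["ft_force"],rel(pose(1.485,.18,0,.004,-.25,0,-1),cur()).round(1))
w=camera("wrist");t=camera("top")
x,y=map(int,proj("top",cur()[0]));print(x,y);cv2.imwrite("pics/w2.png",np.hstack([cv2.resize(w[60:330,150:400],(400,432)),cv2.resize(t[max(0,y-68):y+67,x-62:x+63],(400,432))]))
for n in("top",): print(mark_of(n,"lip_edge")[:1],proj(n,H+.2*lidf(1.48)[0]))
E
```

```text
[ 0.50942703  0.07928149 -0.82721488] [ 1.8 13.6 -1.  -0.2  0.3  0.1]
282 161
[{'location': [281.5, 157.5], 'conf': 0.61}] [np.float64(279.8508951076006), np.float64(163.02492039216563)]
```

View pics/w2.png

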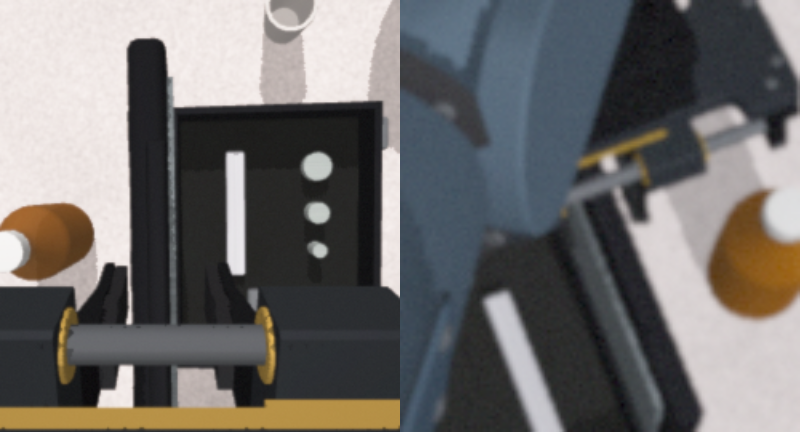

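Emit:
drive_tool([
  [1,4,-4,0,0,0,30],
  [1,8,-4.5,0,0,0,28],
  [2,12,-4.5,0,0,0,24],
  [2,12,-4.5,0,0,0,20],
  [2,12,-4.5,0,0,0,20],
], newtons=10)

```text
time: 6.45
position: [0.5539, -0.0732, 0.2818]
tool_rot: [0.733, 0.064, -0.222, -0.64]
ft_force: [-0.6, 0.4, 1.0]
grip_width: 0.0213
```

```bash
python3 - <<'E'
from plan import *
o=get_obs();print(o["ft_force"],rel(pose(1.50,.18,0,.004,-.25,0,-1),cur()).round(1))
w=camera("wrist");s=camera("side");x,y=map(int,proj("side",cur()[0]))
cv2.imwrite("pics/w3.png",np.hstack([cv2.resize(w[60:330,150:400],(400,432)),cv2.resize(s[max(0,y-54):y+54,x-50:x+50],(400,432))]))
E
```

```text
[-0.59777063  0.41479826  0.98984879] [-0.7  2.1  0.9  0.7  0.1  0.2]
```

View pics/w3.png

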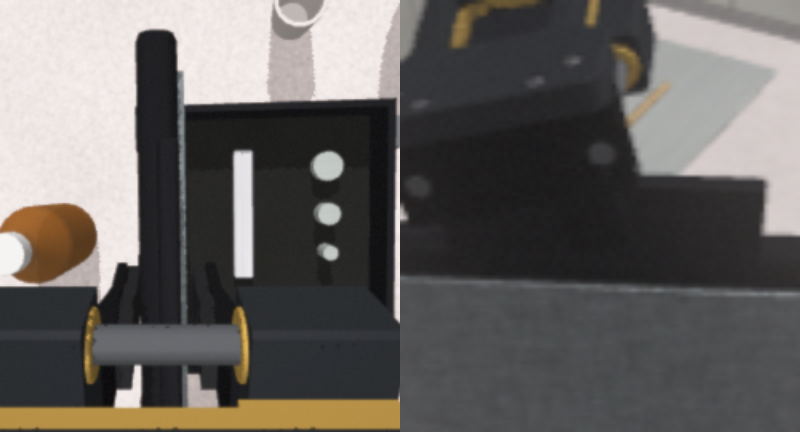

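```bash
cat > sw.py <<'E'
from plan import *
import sys
def tp(th,off=.004): return pose(th,.18,0,off,-.25,.2*np.clip((1.5-th)/1.2,0,1),-1)
def rows(t0,step,n=10,w=20,base=None):
    base=base or tp(t0)
    print("from",t0,json.dumps([[float(round(v,1)) for v in rel(tp(t0-step*(k+1)),base)]+[w] for k in range(n)]))
if __name__=="__main__":
    for t in (1.5,1.2,.9,.6,.3): rows(t,.03)
    q=np.array(get_obs()["q"])
    for t in np.arange(1.5,-.05,-.15):
        q,e=ik(*tp(t),q);print(round(t,2),q.round(2),round(e,4))
E
python3 sw.py
```

```text
from 1.5 [[-0.0, -0.0, 5.4, -1.4, 0.4, -0.0, 20], [0.0, 0.1, 10.8, -2.8, 0.9, -0.0, 20], [0.1, 0.4, 16.2, -4.1, 1.3, -0.0, 20], [0.2, 0.8, 21.6, -5.5, 1.7, -0.0, 20], [0.4, 1.4, 26.9, -6.9, 2.1, -0.0, 20], [0.5, 2.1, 32.3, -8.3, 2.6, -0.0, 20], [0.8, 3.0, 37.6, -9.7, 3.0, -0.1, 20], [1.0, 4.1, 42.9, -11.0, 3.4, -0.1, 20], [1.3, 5.3, 48.2, -12.4, 3.8, -0.1, 20], [1.7, 6.6, 53.4, -13.8, 4.2, -0.1, 20]]
from 1.2 [[-0.0, 0.2, 5.4, -1.4, 0.4, -0.0, 20], [0.0, 0.6, 10.8, -2.8, 0.8, -0.0, 20], [0.1, 1.2, 16.2, -4.1, 1.3, -0.1, 20], [0.2, 1.9, 21.5, -5.5, 1.7, -0.1, 20], [0.4, 2.7, 26.8, -6.9, 2.1, -0.1, 20], [0.5, 3.7, 32.1, -8.3, 2.5, -0.2, 20], [0.8, 4.9, 37.4, -9.7, 3.0, -0.2, 20], [1.0, 6.2, 42.6, -11.0, 3.4, -0.2, 20], [1.3, 7.7, 47.8, -12.4, 3.8, -0.3, 20], [1.7, 9.3, 53.0, -13.8, 4.2, -0.3, 20]]
from 0.9 [[-0.0, 0.5, 5.4, -1.4, 0.4, -0.0, 20], [0.0, 1.2, 10.7, -2.8, 0.8, -0.1, 20], [0.1, 2.0, 16.1, -4.1, 1.3, -0.1, 20], [0.2, 2.9, 21.4, -5.5, 1.7, -0.2, 20], [0.4, 4.1, 26.7, -6.9, 2.1, -0.2, 20], [0.5, 5.3, 31.9, -8.3, 2.5, -0.3, 20], [0.8, 6.8, 37.1, -9.7, 3.0, -0.3, 20], [1.0, 8.3,
[... 737 characters left out ...]
2, -10.0, 2.5, -0.5, 20], [0.8, 10.4, 36.3, -11.7, 2.9, -0.6, 20], [1.0, 12.5, 41.2, -13.3, 3.3, -0.7, 20], [1.3, 14.7, 46.1, -15.0, 3.8, -0.8, 20], [1.7, 17.1, 51.0, -16.7, 4.2, -0.8, 20]]
1.5 [-0.22  0.46  1.41 -0.2   1.44 -2.15] 0.0
1.35 [-0.13  0.44  1.48 -0.3   1.35 -2.  ] 0.0
1.2 [-0.04  0.43  1.55 -0.41  1.29 -1.83] 0.0
1.05 [ 0.06  0.44  1.61 -0.53  1.24 -1.64] 0.0
0.9 [ 0.16  0.47  1.65 -0.65  1.22 -1.44] 0.0
0.75 [ 0.25  0.53  1.69 -0.76  1.22 -1.23] 0.0
0.6 [ 0.33  0.6   1.72 -0.87  1.25 -1.04] 0.0
0.45 [ 0.4   0.69  1.73 -0.96  1.29 -0.85] 0.0
0.3 [ 0.45  0.8   1.73 -1.04  1.34 -0.69] 0.0
0.15 [ 0.5   0.92  1.71 -1.11  1.43 -0.53] 0.0
0.0 [ 0.52  1.05  1.67 -1.16  1.53 -0.4 ] 0.0
```

Emit:
drive_tool([
  [0,0,5.4,-1.4,0.4,0,20],
  [0,0.1,10.8,-2.8,0.9,0,20],
  [0.1,0.4,16.2,-4.1,1.3,0,20],
  [0.2,0.8,21.6,-5.5,1.7,0,20],
  [0.4,1.4,26.9,-6.9,2.1,0,20],
  [0.5,2.1,32.3,-8.3,2.6,0,20],
  [0.8,3,37.6,-9.7,3,-0.1,20],
  [1,4.1,42.9,-11,3.4,-0.1,20],
  [1.3,5.3,48.2,-12.4,3.8,-0.1,20],
  [1.7,6.6,53.4,-13.8,4.2,-0.1,20],
], newtons=10)

```text
time: 7.55
position: [0.5322, -0.0244, 0.271]
tool_rot: [0.813, 0.068, -0.185, -0.549]
ft_force: [0.2, -0.4, 0.0]
grip_width: 0.0197
```

```bash
cat > chk.py <<'E'
from sw import *
o=get_obs();print("t",o["time"],"F",np.round(o["ft_force"],2),"v",np.round(o["joint_velocities"],2))
print("model cmd minus measured",rel(tp(float(sys.argv[1])),cur()).round(1))
w=camera("wrist");s=camera("side");x,y=map(int,proj("side",cur()[0]));y=max(y,60);print("tcp px",x-75,y-60)
cv2.imwrite(sys.argv[2],np.hstack([cv2.resize(w[60:330,150:400],(400,432)),cv2.resize(s[y-60:y+102,x-75:x+75],(400,432))]))
for n in("side","top"):
    camera(n) if n=="top" else 0
    for m in mark_of(n,"lip_edge")[:1]:
        ths=np.arange(-.05,1.7,.01);e=[np.hypot(*(np.array(proj(n,H+.2*lidf(t)[0]))-m["location"])) for t in ths];print(n,"lid angle",ths[np.argmin(e)].round(2),"err px",round(min(e),1),round(m["conf"],2))
E
python3 chk.py 1.2 pics/w4.png
```

```text
t 7.55 F [ 0.15 -0.45  0.03] v [ 0.2   0.    0.13 -0.23 -0.11  0.36]
model cmd minus measured [-0.7  1.8  0.7  0.8  0.1  0.3]
tcp px 182 44
side lid angle 1.23 err px 1.3 0.77
top lid angle 1.21 err px 0.4 0.76
```

View pics/w4.png

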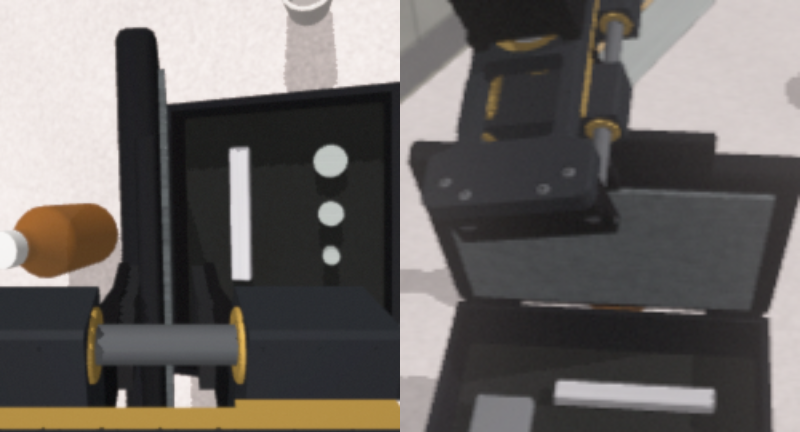

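Emit:
drive_tool([
  [0,0.2,5.4,-1.4,0.4,0,20],
  [0,0.6,10.8,-2.8,0.8,0,20],
  [0.1,1.2,16.2,-4.1,1.3,-0.1,20],
  [0.2,1.9,21.5,-5.5,1.7,-0.1,20],
  [0.4,2.7,26.8,-6.9,2.1,-0.1,20],
  [0.5,3.7,32.1,-8.3,2.5,-0.2,20],
  [0.8,4.9,37.4,-9.7,3,-0.2,20],
  [1,6.2,42.6,-11,3.4,-0.2,20],
  [1.3,7.7,47.8,-12.4,3.8,-0.3,20],
  [1.7,9.3,53,-13.8,4.2,-0.3,20],
], newtons=10)

```text
time: 8.8
position: [0.5138, 0.0175, 0.2446]
tool_rot: [0.879, 0.071, -0.143, -0.45]
ft_force: [0.6, 0.3, -0.2]
grip_width: 0.02
```

```bash
python3 chk.py .9 pics/w5.png
```

```text
t 8.8 F [ 0.56  0.33 -0.21] v [ 0.19  0.09  0.08 -0.25 -0.01  0.41]
model cmd minus measured [-1.2  0.3  1.9  0.8 -0.1  0.3]
tcp px 179 80
side lid angle 0.88 err px 3.3 0.85
top lid angle 0.89 err px 1.5 0.59
```

View pics/w5.png

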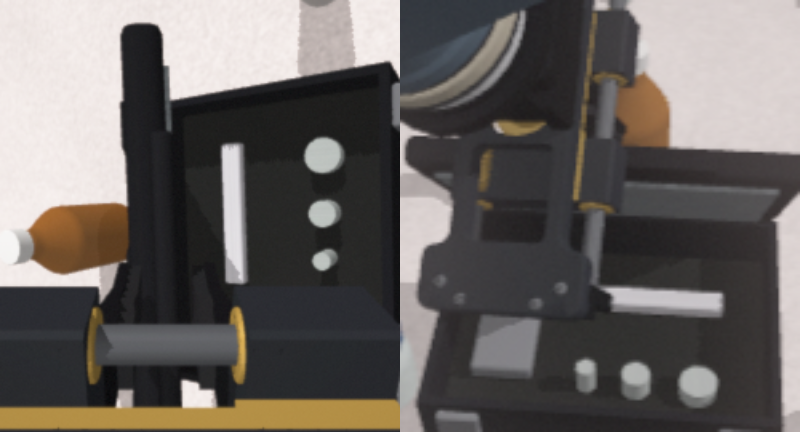

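Emit:
drive_tool([
  [0,0,0,0,0,0,20],
  [0,0,0,0,0,0,20],
  [0,0.5,5.4,-1.4,0.4,0,20],
  [0,1.2,10.7,-2.8,0.8,-0.1,20],
  [0,1.2,10.7,-2.8,0.8,-0.1,20],
  [0,1.2,10.7,-2.8,0.8,-0.1,20],
], newtons=10)

```text
time: 9.65
position: [0.5102, 0.0253, 0.2376]
tool_rot: [0.89, 0.072, -0.136, -0.43]
ft_force: [-0.4, -0.3, -2.1]
grip_width: 0.02
```

```bash
python3 - <<'E'
from sw import *
F=[]
for k in range(8):
    camera("side");F.append(get_obs()["ft_force"])
F=np.array(F);print(F.round(2),F.mean(0),get_obs()["moment"]); print(rel(tp(.84),cur()).round(1), lidf(.84)[2]@F.mean(0))
E
python3 chk.py .84 pics/w6.png
```

```text
[[-0.66 -0.11 -0.73]
 [-1.11  0.33 -0.22]
 [-0.15  0.73 -0.99]
 [-0.9   0.97 -1.2 ]
 [-0.43  0.82 -0.83]
 [ 0.47  1.53 -0.04]
 [-0.2   0.59 -0.99]
 [-0.05  0.15 -1.13]] [-0.37943041  0.62615486 -0.76487256] [ 0.65790147 -0.10706222  0.00997798]
[-1.1  0.2  1.9  0.8  0.   0.4] -1.051181283462563
t 10.05 F [-0.05  0.15 -1.13] v [ 0. -0.  0. -0.  0. -0.]
model cmd minus measured [-1.1  0.2  1.9  0.8  0.   0.4]
tcp px 178 87
side lid angle 0.83 err px 0.9 0.77
top lid angle 0.81 err px 0.8 0.83
```

```bash
python3 - <<'E'
from sw import *
rows(.84,.03,9);rows(.57,.03,9);rows(.30,.02,10);rows(.10,.015,8)
E
```

```text
from 0.84 [[-0.0, 0.6, 5.4, -1.4, 0.4, -0.0, 20], [0.0, 1.3, 10.7, -2.8, 0.8, -0.1, 20], [0.1, 2.1, 16.1, -4.1, 1.3, -0.1, 20], [0.2, 3.2, 21.4, -5.5, 1.7, -0.2, 20], [0.4, 4.3, 26.6, -6.9, 2.1, -0.3, 20], [0.5, 5.7, 31.9, -8.3, 2.5, -0.3, 20], [0.8, 7.1, 37.1, -9.7, 3.0, -0.4, 20], [1.0, 8.8, 42.2, -11.0, 3.4, -0.4, 20], [1.3, 10.5, 47.3, -12.4, 3.8, -0.5, 20]]
from 0.57 [[-0.0, 0.8, 5.3, -1.4, 0.4, -0.1, 20], [0.0, 1.7, 10.7, -2.8, 0.8, -0.1, 20], [0.1, 2.9, 15.9, -4.1, 1.3, -0.2, 20], [0.2, 4.1, 21.2, -5.5, 1.7, -0.3, 20], [0.4, 5.5, 26.4, -6.9, 2.1, -0.4, 20], [0.5, 7.1, 31.6, -8.3, 2.5, -0.4, 20], [0.8, 8.8, 36.7, -9.7, 2.9, -0.5, 20], [1.0, 10.7, 41.8, -11.0, 3.3, -0.6, 20], [1.3, 12.7, 46.8, -12.4, 3.8, -0.7, 20]]
from 0.3 [[-0.0, 0.7, 3.5, -1.1, 0.3, -0.1, 20], [-0.0, 1.4, 7.1, -2.2, 0.6, -0.1, 20], [0.0, 2.2, 10.6, -3.3, 0.8, -0.2, 20], [0.1, 3.1, 14.1, -4.4, 1.1, -0.2, 20], [0.1, 4.0, 17.5, -5.6, 1.4, -0.3, 20], [0.2, 5.1, 21.0, -6.7, 1.7, -0.3, 20], [0.3, 6.1, 24.4, -7.8, 1.9, -0.4, 20], [0.4, 7.3, 27.8, -8.9, 2.2, -0.5, 20], [0.5, 8.5, 31.2, -10.0, 2.5, -0.5, 20], [0.7, 9.8, 34.6, -11.1, 2.8, -0.6, 20]]
from 0.1 [[-0.0, 0.5, 2.7, -0.8, 0.2, -0.0, 20], [-0.0, 1.0, 5.3, -1.7, 0.4, -0.1, 20], [0.0, 1.6, 7.9, -2.5, 0.6, -0.1, 20], [0.0, 2.2, 10.6, -3.3, 0.8, -0.2, 20], [0.1, 2.9, 13.2, -4.2, 1.0, -0.2, 20], [0.1, 3.6, 15.8, -5.0, 1.3, -0.3, 20], [0.1, 4.3, 18.4, -5.8, 1.5, -0.3, 20], [0.2, 5.1, 21.0, -6.7, 1.7, -0.3, 20]]
```

Emit:
drive_tool([
  [0,0.6,5.4,-1.4,0.4,0,20],
  [0,1.3,10.7,-2.8,0.8,-0.1,20],
  [0.1,2.1,16.1,-4.1,1.3,-0.1,20],
  [0.2,3.2,21.4,-5.5,1.7,-0.2,20],
  [0.4,4.3,26.6,-6.9,2.1,-0.3,20],
  [0.5,5.7,31.9,-8.3,2.5,-0.3,20],
  [0.8,7.1,37.1,-9.7,3,-0.4,20],
  [1,8.8,42.2,-11,3.4,-0.4,20],
  [1.3,10.5,47.3,-12.4,3.8,-0.5,20],
], newtons=10)

```text
time: 11.2
position: [0.4971, 0.0545, 0.2009]
tool_rot: [0.935, 0.076, -0.096, -0.333]
ft_force: [0.1, -0.2, -0.7]
grip_width: 0.0202
```

Emit:
drive_tool([
  [0,0.8,5.3,-1.4,0.4,-0.1,20],
  [0,1.7,10.7,-2.8,0.8,-0.1,20],
  [0.1,2.9,15.9,-4.1,1.3,-0.2,20],
  [0.2,4.1,21.2,-5.5,1.7,-0.3,20],
  [0.4,5.5,26.4,-6.9,2.1,-0.4,20],
  [0.5,7.1,31.6,-8.3,2.5,-0.4,20],
  [0.8,8.8,36.7,-9.7,2.9,-0.5,20],
  [1,10.7,41.8,-11,3.3,-0.6,20],
  [1.3,12.7,46.8,-12.4,3.8,-0.7,20],
])

```text
time: 12.1
position: [0.4887, 0.0737, 0.1569]
tool_rot: [0.968, 0.081, -0.054, -0.233]
ft_force: [-1.1, 0.6, -1.2]
grip_width: 0.0202
```

```bash
python3 chk.py .3 pics/w7.png; python3 -c "
from h import *
o=get_obs();print(o['ft_force'],o['time'])"
```

```text
t 12.1 F [-1.07  0.63 -1.15] v [ 0.1   0.22 -0.01 -0.14  0.13  0.33]
model cmd minus measured [-1.4 -1.6  0.8  0.7 -0.2  0.5]
tcp px 175 152
[-2.14538919  2.31666637 -1.43329354] 12.35
```

View pics/w7.png

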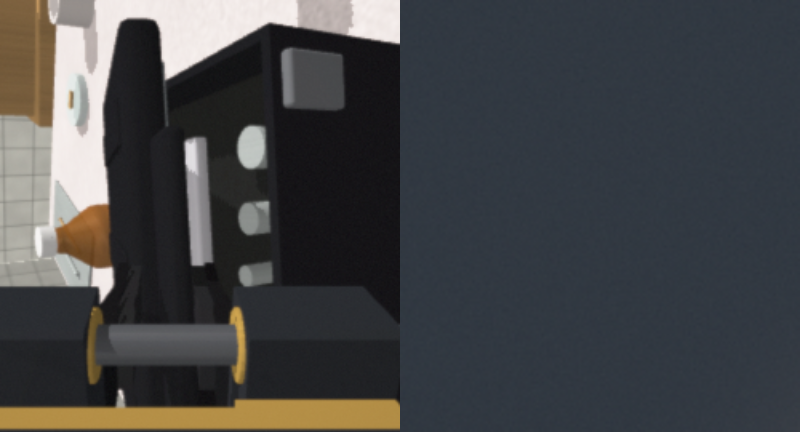

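```bash
python3 - <<'E'
from sw import *
F=[]
for k in range(6):
    camera("top");F.append(get_obs()["ft_force"])
F=np.array(F);print(F.round(2),F.mean(0)); 
for m in mark_of("top","lip_edge")[:2]:
    ths=np.arange(-.05,1.7,.01);e=[np.hypot(*(np.array(proj("top",H+.2*lidf(t)[0]))-m["location"])) for t in ths];print("lid angle",ths[np.argmin(e)],min(e),m)
print(rel(tp(.3),cur()).round(1))
E
```

```text
[[-1.98  1.19 -1.54]
 [-0.75  1.53 -2.33]
 [-1.    2.39 -2.13]
 [-1.29  1.53 -0.79]
 [-0.52  1.52 -1.43]
 [-0.44  2.43 -1.45]] [-0.99785593  1.76476991 -1.6113367 ]
[-1.3 -1.6  1.5  0.7 -0.2  0.5]
```

Emit:
drive_tool([
  [0,-2,0,0,0,0,20],
  [0,-4,0,0,0,0,20],
  [0,-5,0,0,0,0,20],
  [0,-5,0,0,0,0,20],
])

```text
time: 13.1
position: [0.4878, 0.0778, 0.1597]
tool_rot: [0.968, 0.08, -0.054, -0.233]
ft_force: [-0.9, -0.4, -1.5]
grip_width: 0.0202
```

```bash
python3 - <<'E'
from sw import *
F=[]
for k in range(6):
    camera("wrist");F.append(get_obs()["ft_force"])
F=np.array(F);print(F.mean(0),get_obs()["time"]); 
print(rel(tp(.3),cur()).round(1), mark_of("wrist","lip_edge")[:1])
E
```

```text
[-0.88544754  0.44539074 -1.25908867] 13.4
[-1.1  3.3  1.3  0.7 -0.1  0.4] [{'location': [272.8, 240.2], 'conf': 0.96}]
```

Emit:
drive_tool([
  [0,0.6,3.6,-1.1,0.3,-0.1,20],
  [0,1.2,7.2,-2.2,0.6,-0.1,20],
  [0,2,10.8,-3.3,0.8,-0.2,20],
  [0.1,2.8,14.4,-4.4,1.1,-0.2,20],
  [0.1,3.6,17.9,-5.6,1.4,-0.3,20],
  [0.2,4.6,21.5,-6.7,1.7,-0.3,20],
  [0.3,5.6,25,-7.8,1.9,-0.4,20],
  [0.4,6.7,28.5,-8.9,2.2,-0.5,20],
  [0.5,7.9,32,-10,2.5,-0.5,20],
  [0.7,9.1,35.5,-11.1,2.8,-0.6,20],
])

```text
time: 14.45
position: [0.4845, 0.0856, 0.1235]
tool_rot: [0.986, 0.085, -0.021, -0.14]
ft_force: [-0.8, -0.1, -1.2]
grip_width: 0.0199
```

```bash
cat > f.py <<'E'
from sw import *
F=[];b=cur();w=camera("wrist")
for k in range(5):
    camera("wrist");F.append(get_obs()["ft_force"])
F=np.array(F);b=cur();print("F",F.mean(0).round(2),get_obs()["time"],b[0],"rel",rel(tp(float(sys.argv[1])),b).round(1))
T=np.array(get_calibration("wrist")["tool_from_camera"]);W=np.eye(4);W[:3,:3]=b[1].as_matrix();W[:3,3]=b[0];Mi=np.linalg.inv(W@T);c=get_calibration("wrist")
for m in mark_of("wrist","lip_edge")[:1]:
    for t in (.4,.3,.2,.1,.0):
        y=Mi@np.r_[H+.2*lidf(t)[0],1];print(t,round(c["fx"]*y[0]/y[2]+c["cx"]),round(c["fy"]*y[1]/y[2]+c["cy"]),m["location"])
cv2.imwrite(sys.argv[2],np.hstack([w[:, 60:460],camera("top")[60:444,150:450]]))
E
python3 f.py .1 pics/w8.png
```

```text
F [-0.45 -0.39 -2.15] 14.75 [0.48453977 0.08560712 0.12381057] rel [-1.2  3.4  1.   0.6 -0.3  0.5]
0.4 165 248 [268.7, 239.3]
0.3 199 246 [268.7, 239.3]
0.2 233 244 [268.7, 239.3]
0.1 267 242 [268.7, 239.3]
0.0 299 238 [268.7, 239.3]Traceback (most recent call last):
  File "f.py", line 10, in <module>
    cv2.imwrite(sys.argv[2],np.hstack([w[:, 60:460],camera("top")[60:444,150:450]]))
                            ~~~~~~~~~^^^^^^^^^^^^^^^^^^^^^^^^^^^^^^^^^^^^^^^^^^^^^^
    return _nx.concatenate(arrs, 1, dtype=dtype, casting=casting)
           ~~~~~~~~~~~~~~~^^^^^^^^^^^^^^^^^^^^^^^^^^^^^^^^^^^^^^^
ValueError: all the input array dimensions except for the concatenation axis must match exactly, but along dimension 0, the array at index 0 has size 384 and the array at index 1 has size 324
```

Emit:
drive_tool([
  [0,0.4,2.7,-0.8,0.2,0,20],
  [0,0.9,5.4,-1.7,0.4,-0.1,20],
  [0,1.4,8.1,-2.5,0.6,-0.1,20],
  [0,2,10.8,-3.3,0.8,-0.2,20],
  [0.1,2.6,13.4,-4.2,1,-0.2,20],
  [0.1,3.3,16.1,-5,1.3,-0.3,20],
  [0.1,4,18.8,-5.8,1.5,-0.3,20],
  [0.1,4,18.8,-5.8,1.5,-0.3,20],
])

```text
time: 15.65
position: [0.4841, 0.087, 0.1041]
tool_rot: [0.992, 0.086, -0.004, -0.091]
ft_force: [0.9, -0.5, -0.2]
grip_width: 0.0198
```

```bash
sed -i 's/\[60:444,150:450\]/[:,150:450]/' f.py; python3 f.py -.005 pics/w8.png
```

```text
F [0.01 0.11 0.15] 15.95 [0.4842894  0.08703257 0.10506144] rel [-1.6  3.4  1.3  0.6 -0.4  0.5]
0.4 133 247 [267.7, 238.8]
0.3 164 247 [267.7, 238.8]
0.2 198 246 [267.7, 238.8]
0.1 232 244 [267.7, 238.8]
0.0 266 241 [267.7, 238.8]
```

View pics/w8.png

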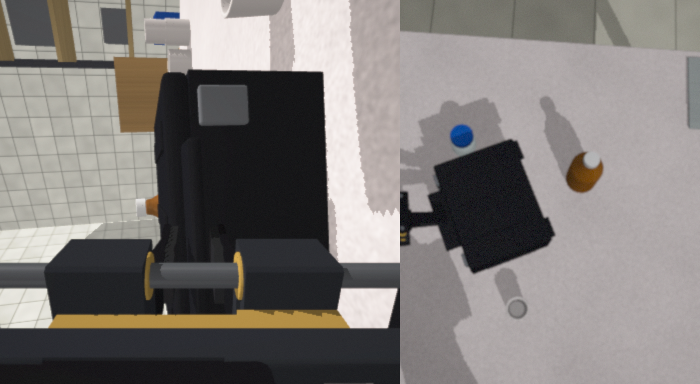

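Emit:
drive_tool([
  [0,0,1,0,0,0,20],
  [0,0,2,0,0,0,20],
  [0,0,2,0,0,0,24],
  [0,0,1,0,0,0,30],
  [0,0,0,0,0,0,36],
  [0,-10,0,0,0,0,36],
  [0,-30,0,0,0,0,36],
  [0,-60,0,0,0,0,36],
  [0,-95,0,0,0,0,36],
  [0,-130,0,0,0,0,36],
])

```text
time: 17.05
position: [0.4614, 0.2145, 0.1289]
tool_rot: [0.992, 0.086, -0.004, -0.092]
ft_force: [1.6, 0.2, -0.7]
grip_width: 0.0358
```

```bash
python3 - <<'E'
from sw import *
for k in range(4): w=camera("wrist")
o=get_obs();print(o["time"],o["ft_force"],o["position"],np.round(o["joint_velocities"],2))
s=camera("side");t=camera("top");cv2.imwrite("pics/fin.png",np.hstack([cv2.resize(s,None,fx=.78,fy=.78),cv2.resize(t,None,fx=.78,fy=.78)]))
for n in ("side","top"):
    for b,z in (("crucible",0),("jar",0),("flask",0),("lip_edge",.1)):
        for m in mark_of(n,b)[:1]: print(n,b,onz(n,m["location"],z).round(3),round(m["conf"],2))
print(H+.2*lidf(0)[0])
E
```

```text
17.25 [ 0.07666988 -0.95582387 -0.39853391] [0.46168716 0.21405846 0.12861261] [-0.03  0.01  0.03 -0.   -0.    0.  ]
side crucible [ 0.324 -0.075  0.   ] 0.62
side jar [0.666 0.075 0.   ] 0.88
side flask [ 0.614 -0.195  0.   ] 0.7
top crucible [ 0.323 -0.064  0.   ] 0.98
top jar [0.675 0.078 0.   ] 0.83
top flask [ 0.605 -0.196  0.   ] 0.76
top lip_edge [0.478 0.11  0.1  ] 0.92
[0.47521629 0.10195899 0.1       ]
```

View pics/fin.png

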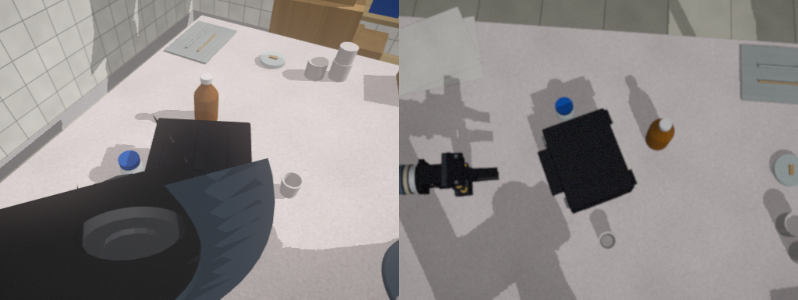

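Emit:
drive_tool([
  [0,-10,-15,0,0,0,36],
  [0,-20,-30,0,0,0,36],
  [0,-20,-30,0,0,0,36],
  [0,-20,-30,0,0,0,36],
  [0,-20,-30,0,0,0,36],
])

```text
time: 18.25
position: [0.4591, 0.2268, 0.1617]
tool_rot: [0.992, 0.086, -0.004, -0.092]
ft_force: [0.3, -0.1, -0.3]
grip_width: 0.0362
```

```bash
python3 -c "
from rig import *
o=get_obs();print(o['time'],o['position'],o['ft_force']);print(hand_in())"
```

```text
18.25 [0.45912942 0.22683777 0.16174756] [ 0.25219497 -0.12621497 -0.3355177 ]
the job is handed in; nothing more can be done
None
```

The lid is shut and the job was handed in at about 18 s of the 54 s allowed. I saw no sign of a bang or a squeeze, but `hand_in()` returns no verdict.

- **Tipping and catching:** I put the fingers loosely either side of the lip, about 12 mm of play. The rear finger tipped the lid forward and the front finger caught it by about 0.9 rad. I held it at about 0.82 rad with roughly 1 N on the finger.
- **Lowering:** The lid came down on the finger at 0.3 rad/s or less. It was still borne, at about 2 N, at 0.1 rad. At 0 rad the force had dropped to about zero.
- **One fault:** Near 0.3 rad an outward force of about 2 N suggested a fingertip was touching the front of the lid's slab. I backed off 5 mm and it mostly went away.
- **Last checks:** The last pictures show the lid flat and shut. The crucible, jar and bottle each read within about 6 mm of their start positions, which is within the measuring noise. The gripper was more than 10 cm clear, and the wrist force was only noise.
- **Not seen directly:** I had no direct reading of the finger contact force or the lid's speed. The shut angle comes from the pictures, and one of the two lip readings was about 8 mm off my model.

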